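# Load angle brackets into the gravity chute

## Robot

A 7-joint arm with a two-finger parallel gripper is mounted at the origin on the work surface. World frame = base frame: x ahead of the robot, y to its left, z up, the work surface at z = 0. Lengths are in m, angles in rad, forces in N, time in s.
With the tool pointing down it reaches from about 0.425 to 0.825 m from the base axis. Payload 3.6 kg.
Tool frame: the origin (TCP) lies at the very end of the fingers, on their centre line; the grasp point (between the pads) lies 19 mm behind it; z points along the fingers, y is the line along which they close (so a half turn about z gives the same grasp; the last joint's range is limited). The gripper opens to 93 mm and grips with 3 to 60 N. Pads are 15 mm wide; open, the fingers measure 128 mm over their backs; the gripper's body (75 mm by 188 mm) begins 65 mm behind the grasp point.
Start: joints at [-1.371, 0.615, -0.013, 1.423, 0.008, 1.103, -0.04], TCP at [0.146, 0.633, 0.219] pointing down, gripper open.
Joint ranges: [-3.12, 3.12], [-0.3, 2.06], [-1.34, 1.32], [0.26, 2.42], [-1.36, 4.5], [0.01, 1.98], [-2.84, 2.84]. Speed limits (rad/s): [2.79, 2.79, 3.14, 3.14, 3.14, 3.14, 3.14].

## Interface

Orientations are given as a rotation vector (axis times angle).
In Python, from cell import r, cams gives the robot as it stands.
- The arm moves only by the shell command python3 -m jog 'ROWS' [FORCE]. ROWS is JSON, a list that holds one entry, the list of rows, each a list of 7 numbers: the gripper command: -1 is shut, 1 is fully open, values between are in proportion, then the shift along the tool's x, y, z in m, then the turn, a rotation vector about the tool's x, y, z in rad. In form: [[[jaw, dx, dy, dz, wx, wy, wz], ...]]. A call has exactly 10 rows; each row shifts and turns the commanded pose from where the row before left it, along the tool's axes as they then stand; what a row does not reach is not made up. A row lasts 1/10 s, in which the tool goes at most 50 mm and 8.59 degrees, less where a joint would pass 70% of its speed; a pose out of reach is approached as far as the arm can. A call is refused whole if a number of a shift passes 0.05 or a number of a turn 0.15, either way. A call with a gripper value outside its range is refused whole. The fingers move at their own pace and stop on an object; FORCE is the grip in N (left out, the last holds). Time passes only in rows, so rows that do not move let the fingers close, or fill a call up. It gives the time, the measured TCP pose, the force, the opening and the grip force at its end, in the units of the state.
- r.sense(): the state, without advancing time (a new reading comes with each control period).
- cams.grab_frame(name): name is "scene" or "side" or "wrist"; returns a dict with "pixels" (420x560x3 uint8, blue, green, red), "fx", "fy", "cx", "cy" (pixels), "origin" and "orientation" of the camera in the world; the wrist camera has in their place "mount" (4x4, takes a point from camera to tool coordinates, whose origin is the TCP and whose axes are the flange's). Camera axes: x right, y down, z forward; pixel columns grow to the right and rows downward; lengths in m; the calibration is good to about 2 mm. A picture is of the moment at which its call begins: read the wrist's pose just before it. There is no depth.
- r.job_done(): hands the job in; it is judged then, once.
The state is a dict: "clock": time; "qpos": joint angles; "joint_vel": joint speeds; "joint_torque": joint torques, N m; "tool_pos": TCP position; "tool_rot": TCP orientation; "force": force on the tool from outside, world axes, zero at the start; "torque": the same for the moment, N m; "gripper_width": finger opening in m; "grasp_force": force on a finger pad.
Only numpy, scipy, OpenCV 4.12 (cv2) and the standard library are available. Lean on these libraries where they do the work, as an engineer would, in place of code of your own. Each camera call takes 0.05 s, during which the arm holds its last target. There are 200 camera calls.

## Task

The bracket chute stands empty with its gate left up: push the gate fully down first. Then load the two long angle brackets into the chute so that both lie the same way, long flange flat on the chute's floor and short flange standing up at the downhill end, and let them run down so that one stops against the gate and the other right behind it. Let go of them and leave everything else on the bench where it is.

Things in the scene. Friction and masses are not known exactly. Their poses are not given: they have to be found in the camera images.
- channel: the chute's open steel channel, sloping at 28 degrees on a stand of aluminium profile. Origin: middle of the channel's floor at the uphill face of the gate. x axis: uphill along the floor, which runs from x = -38 to +285 mm; y axis: level, across; z axis: square to the floor, upward (so leaning downhill). Gate guides 62 mm wide overall rise 82 mm above the floor. A low catch tray lies below the foot
- chute_load (a point): middle of the channel's floor 210 mm uphill of the gate, the loading end; channel's axes. The channel is 40 mm wide inside; its side walls rise 5 mm straight, then flare out at 45 degrees to 8 mm above the floor and 51 mm overall width. The floor is smooth (friction about 0.35): a bracket let go on it slides down by itself
- gate (a joint): the lift gate of the chute, a steel plate that slides square to the channel's floor in its guides: 0 = fully up, 0.060 m = fully down on the floor. Friction of about 3.5 N holds it where it is left; it starts within 10 mm of fully up
- gate_top (a point): middle of the top of the gate's black handle bar, 18 mm (along the channel's x) x 54 mm (across) x 10 mm high; axes as the channel's. It moves with the gate: 106 mm above the channel's floor when the gate is fully down, 166 mm when fully up
- flat_bracket_centre (a point): centre of an angle bracket that starts lying on its long flange, turned any way: plain die-cast aluminium, 36 mm wide, a long flange 76 x 6 mm and a short flange 48 x 6 mm square to it; 0.07 to 0.13 kg. x axis: along the long flange from heel to toe; z axis: along the short flange away from the heel; y: across the width. The point lies 26 mm from the heel along x, 24 mm along z, mid-width
- flat_bracket_heel (a point): the outer corner edge (heel) where the flanges meet, mid-width; same axes. A flat triangular gusset, 4 mm thick and flush with the flanges' sides, closes each side of the bracket (its free edge runs straight from x 70, z 6 mm to x 6, z 46 mm), so it can be gripped across its 36 mm width
- flat_bracket_toe (a point): the outer face of the long flange at its free end, mid-width (x 76 mm, z 0 from the heel); same axes
- flat_bracket_top (a point): the outer face of the short flange at its free edge, mid-width (x 0, z 48 mm from the heel); same axes
- end_bracket_centre (a point): centre (same point) of a second bracket, alike in shape, size and axes, but standing on end: it starts on its short flange with the long flange upright, so its x axis points up and its z axis is level, within 60 degrees of the world's -y (to the robot's right)
- end_bracket_heel (a point): its heel edge, on the table at the start; same axes
- end_bracket_toe (a point): the outer face of its long flange at the free end; same axes
- end_bracket_top (a point): the outer face of its short flange at the free edge; same axes
- corner_bracket: bystander: small equal-sided corner bracket (36 x 36 mm, 34 mm wide), plain aluminium, not one of the brackets to load; origin on the table at its corner edge
- offcut: bystander: 140 mm offcut of 40 x 40 mm slotted aluminium profile lying on its side; origin under its middle, length along x
- screwdriver: bystander: black-handled screwdriver, 210 mm, lying along its x axis, handle to -x; origin under its middle
- caliper: bystander: 200 mm steel caliper with a black slider body, 12 mm high, lying along its x axis; origin under its middle
- oil_can: bystander: white plastic oil bottle, 48 mm diameter, 120 mm tall; origin under its middle
There are look-alikes about, which are no part of the job. Leave any orange or pink look-alike of the part that bears flat_bracket_centre alone.

How it is judged:
By the outcome, as a careful person would: the job done as asked, in the order asked, and still so for the second after the job is handed in, with the robot touching nothing.
It also fails if it takes over 72 s, if anything falls off the work surface, if the arm or the gripper's body presses on something with over 40 N, if the wrist force passes 120 N, or if a joint passes its speed limit or range.

## Working session

There is one attempt and no reset: what is moved stays moved. The work goes in short steps, Python scripts to look and compute and a shell command to move; the robot and the scene stay as the last step left them, time stands still between calls to the robot, and variables do not carry over. Pictures are saved under pics/ and viewed, at most 10 in all, crops included, and the job is handed in when it is done.

```bash
ls; mkdir -p pics; python3 - <<'E'
from cell import r,cams
import cv2,numpy as np
s=r.sense();print({k:np.round(v,3).tolist() for k,v in s.items()})
for n in("scene","side","wrist"):
    f=cams.grab_frame(n);cv2.imwrite(f"pics/{n}0.png",f["pixels"]);
    print(n,{k:np.round(v,4).tolist() for k,v in f.items() if k!="pixels"})
    np.save(f"{n}0.npy",f,allow_pickle=True)
a=cv2.imread("pics/scene0.png");print(a.shape)
E
```

```text
pics
{'clock': 0.0, 'qpos': [-1.371, 0.616, -0.013, 1.425, 0.008, 1.103, -0.04], 'joint_vel': [-0.001, -0.001, -0.001, -0.003, 0.002, -0.001, -0.001], 'joint_torque': [-0.0, -45.894, 0.209, -16.575, -0.061, 0.021, 0.0], 'tool_pos': [0.146, 0.633, 0.218], 'tool_rot': [-0.355, -3.121, 0.004], 'force': [-0.034, 0.457, -0.456], 'torque': [0.005, -0.023, 0.043], 'grasp_force': 0.0, 'gripper_width': 0.093}
scene {'fx': 449.0283, 'fy': 449.0283, 'cx': 280.8591, 'cy': 207.5736, 'origin': [1.3522, -0.4607, 1.038], 'orientation': [-2.0729, -1.1982, 0.5128]}
side {'fx': 541.8692, 'fy': 541.8692, 'cx': 276.7377, 'cy': 210.5261, 'origin': [0.0195, 1.0557, 1.4094], 'orientation': [-0.6883, 2.6798, -1.0733]}
wrist {'fx': 322.2574, 'fy': 322.2574, 'cx': 283.7756, 'cy': 210.7146, 'mount': [[-0.0003, -0.9588, -0.284, 0.08], [1.0, -0.0002, -0.0002, 0.0001], [0.0001, -0.284, 0.9588, -0.1671], [0.0, 0.0, 0.0, 1.0]]}
(420, 560, 3)
```

View pics/scene0.png

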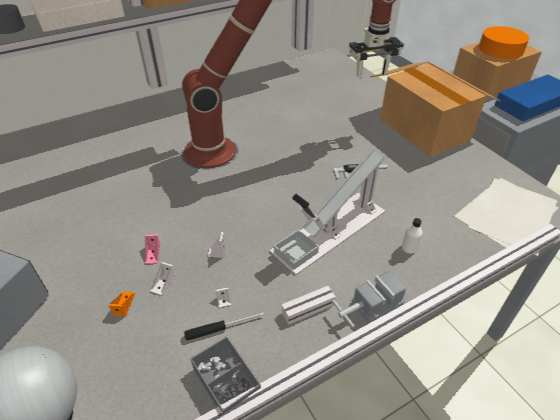

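View pics/side0.png

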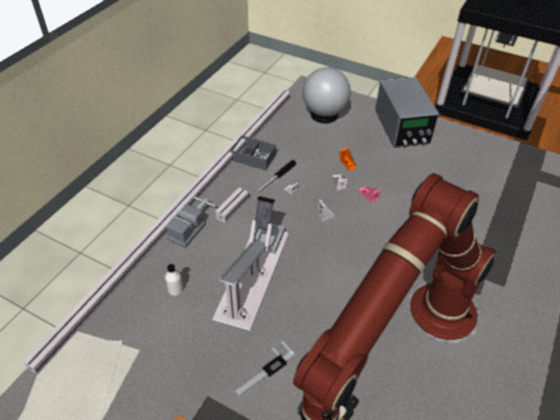

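The scene view shows the chute at about (335,200) with the gate's black handle at (303,201). The two plain brackets are at (161,277) and (217,248), the corner bracket at (223,297), and the pink and orange look-alikes at (152,249) and (122,303). I'll zoom in on both cameras.

```bash
python3 - <<'E'
import cv2,numpy as np
def crop(n,x,y,w,h,W,H):
    a=cv2.imread(f"pics/{n}0.png")[y:y+h,x:x+w]; a=cv2.resize(a,(W,H),interpolation=cv2.INTER_CUBIC)
    s=W/w
    for u in range((x+9)//10*10,x+w,10):
        cv2.line(a,(int((u-x+.5)*s),0),(int((u-x+.5)*s),6),(0,0,255),1)
        if u%20==0: cv2.putText(a,str(u),(int((u-x)*s)-8,16),0,.35,(0,0,255),1)
    for v in range((y+9)//10*10,y+h,10):
        cv2.line(a,(0,int((v-y+.5)*s)),(6,int((v-y+.5)*s)),(0,0,255),1)
        cv2.putText(a,str(v),(8,int((v-y+.5)*s)+4),0,.35,(0,0,255),1)
    return a
b=np.hstack([crop("scene",140,225,100,75,800,600)[:, :]])
s=crop("side",295,160,80,60,800,600)
cv2.imwrite("pics/br.png",b);cv2.imwrite("pics/brs.png",s)
c=np.vstack([crop("scene",262,145,133,100,400,300),crop("side",208,190,100,75,400,300)])
c=np.hstack([crop("scene",270,145,120,120,400,400),crop("side",208,190,100,100,400,400)])
cv2.imwrite("pics/ch.png",cv2.copyMakeBorder(c,0,0,0,0,0)) 
E
```

```text
(no output)
```

View pics/br.png

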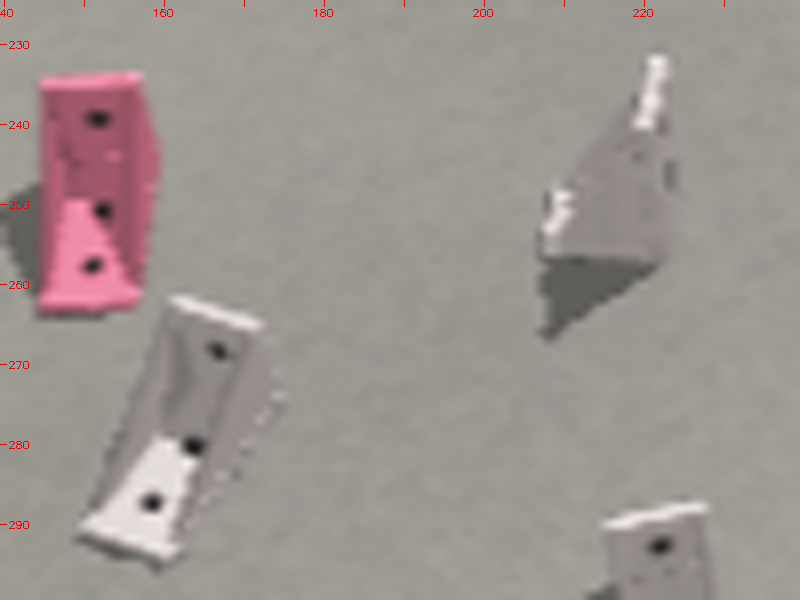

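View pics/brs.png

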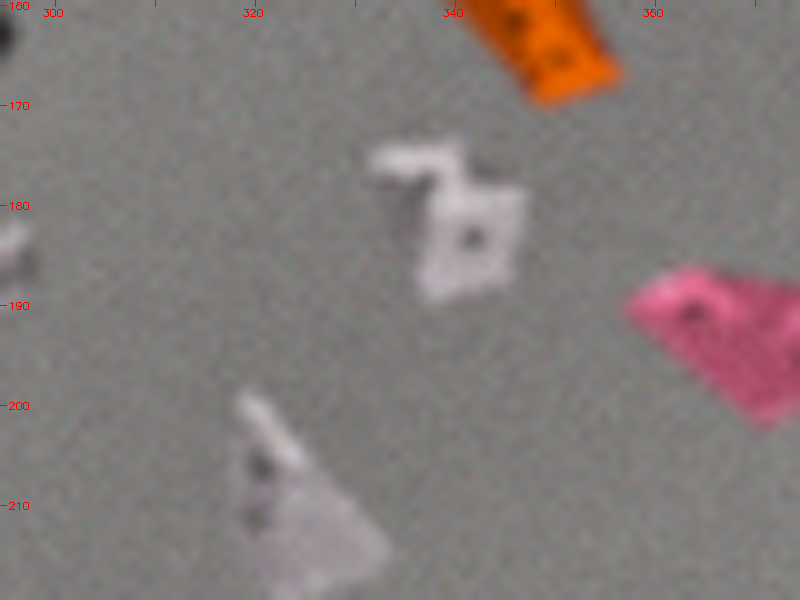

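View pics/ch.png

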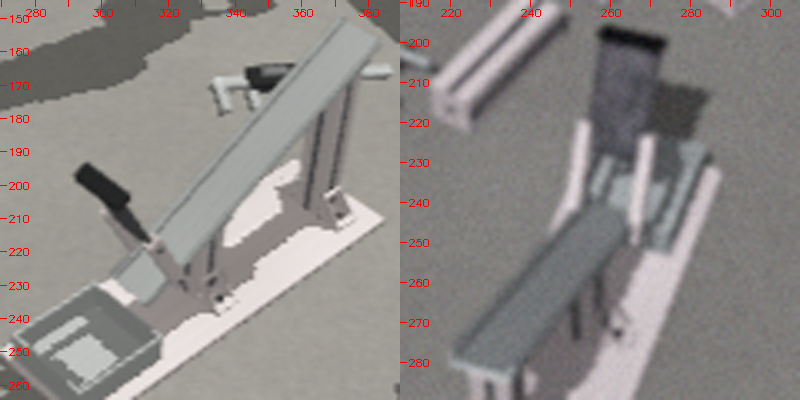

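The zooms show the flat bracket's short-flange top edge from (161,261.5) to (172,265.5), with its toe at (150,290)–(161,293.5). The end bracket's upright top edge runs from (222.5,231.5) to (219.5,240.5), with its free short-flange end near (208,252). The chute's gate is up, with the handle at (301,199) in the scene view and (266,198) in the side view. Next I'll fit the poses from both cameras.

```bash
cat > h.py <<'E'
import numpy as np,cv2
from scipy.spatial.transform import Rotation as R
from scipy.optimize import least_squares
def proj(f,P):
    Rc=R.from_rotvec(f["orientation"]).as_matrix(); p=(np.atleast_2d(P)-f["origin"])@Rc
    return np.c_[f["fx"]*p[:,0]/p[:,2]+f["cx"],f["fy"]*p[:,1]/p[:,2]+f["cy"]]
def load(n): return np.load(n+"0.npy",allow_pickle=True).item()
S,D=load("scene"),load("side")
def rz(a): return R.from_euler("z",a).as_matrix()
TILT=R.from_euler("y",-np.radians(28)).as_matrix()
UP=np.array([[0,0,1.],[0,1,0],[1,0,0]])  # placeholder
E
python3 - <<'E'
from h import *
# chute: params x0,y0,z0,yaw,gate height of handle top
sc=[((.285,.0255,.008),(373,151)),((.285,-.0255,.008),(383.4,157)),((-.038,.0255,.008),(303,227.5)),((-.038,-.0255,.008),(314.4,236))]
sd=[((.285,-.0255,.008),(220.5,278.7)),((.285,.0255,.008),(239.3,283)),((0,-.031,.082),(253.7,220.5)),((0,.031,.082),(270,224))]
gs=[((-.009,.027,0),(292.5,197.5)),((.009,.027,0),(296.4,194)),((.009,-.027,0),(309,202))]
gd=[((0,-.027,0),(258.7,197)),((0,.027,0),(274.5,199.5))]
def res(p,full=0):
    M=rz(p[3])@TILT; T=lambda P:np.array(P)@M.T+p[:3]; o=[]
    for f,l,g in((S,sc,gs),(D,sd,gd)):
        for P,u in l:o.append(proj(f,T(P))[0]-u)
        for P,u in g:o.append(proj(f,T(np.array(P)+[0,0,p[4]]))[0]-u)
    return np.array(o) if full else np.ravel(o)
s=least_squares(res,[.65,.1,.08,1.5,.16],loss="soft_l1")
print("chute",s.x.round(4),np.degrees(s.x[3]));print(res(s.x,1).round(1).tolist())
np.save("chute.npy",s.x)
# flat bracket, heel frame x y z
w=.018
def fit(pts,frame,p0,name):
    def res(p,full=0):
        M=rz(p[2])@frame; o=[proj(f,np.array(P)@M.T+[p[0],p[1],0])[0]-u for f,P,u in pts]
        return np.array(o) if full else np.ravel(o)
    best=min((least_squares(res,[p0[0],p0[1],a],loss="soft_l1") for a in np.arange(0,6.3,.7)),key=lambda s:s.cost)
    print(name,best.x.round(4),np.degrees(best.x[2]).round(1),best.cost);print(res(best.x,1).round(1).tolist())
    return best.x
# scene: y sign: x toward image bottom, z up; y=z cross x
flat=[(S,(0.003,w,.048),(172,265.3)),(S,(0.003,-w,.048),(160.8,262)),(S,(.076,-w,.006),(149.3,290)),(S,(.076,w,.003),(161.5,294)),
 (D,(0,w,.048),(337.6,178.8)),(D,(0,-w,.048),(347,178.8)),(D,(0,w,0),(337.5,189)),(D,(0,-w,0),(346,187.5))]
a=fit(flat,np.eye(3),(.55,-.2),"flat")
F=np.array([[0,0,1.],[0,-1,0],[1,0,0]]) # columns: bracket x->up, y->-Y, z->X
end=[(S,(.076,w,.003),(219.7,240.7)),(S,(.076,-w,.003),(222.5,231.5)),(S,(0,w,.048),(207.5,256.8)),(S,(0,w,0),(222.7,258.3)),(S,(.005,-w,.048),(208.7,248)),
 (D,(.076,0,.003),(322,203))]
for sg in(1,-1):
    b=fit([(f,(P[0],P[1]*sg,P[2]),u) for f,P,u in end],F,(.5,-.1),"end%d"%sg)
    if sg==1: e=b
    print("z dir",rz(b[2])@F[:,2], "side proj heel/top/toe",proj(D,(np.array([[0,w,0],[0,-w,0],[0,w,.048],[0,-w,.048],[.076,w,0],[.076,-w,0]]))@(rz(b[2])@F).T+[b[0],b[1],0]).round(1).tolist())
E
```

```text
chute [0.5912 0.1019 0.0704 1.7781 0.1635] 101.88044932737857
[[-2.3, -2.1], [0.3, -0.6], [-0.8, 0.1], [-0.2, 0.9], [-1.5, -0.0], [-1.0, -1.5], [0.2, 0.6], [-0.2, -0.2], [-1.3, -0.0], [-1.4, 0.3], [1.0, 1.1], [-1.8, -0.2], [-1.0, 1.0]]
flat [ 0.4891 -0.3387  5.4209] 310.6 3.6239266492364295
[[-0.6, -0.2], [-0.6, -0.2], [0.2, 0.6], [-0.5, 0.9], [0.1, 1.8], [0.1, 0.5], [-1.0, 1.0], [-0.3, 1.2]]
end1 [ 0.4987 -0.1688  4.5093] 258.4 40.26995483299153
[[-0.3, -8.8], [-0.4, 9.1], [-0.3, -4.3], [0.0, -9.6], [0.8, 12.2], [-0.8, -0.8]]
z dir [-0.20165647 -0.97945631  0.        ] side proj heel/top/toe [[323.3, 220.1], [315.2, 215.2], [331.3, 212.6], [323.2, 207.8], [324.9, 205.1], [316.5, 200.2]]
end-1 [ 0.4991 -0.1693  4.1409] 237.3 1.6378900636843148
[[0.0, -0.0], [-0.9, 0.1], [-0.3, 0.4], [0.5, -0.5], [0.3, -1.0], [-0.7, -0.8]]
z dir [-0.54088633 -0.8410957   0.        ] side proj heel/top/toe [[321.8, 220.8], [316.5, 214.2], [333.3, 216.1], [327.9, 209.6], [323.4, 205.8], [317.9, 199.2]]
```

```bash
cat >> h.py <<'E'
DG=np.diag([1.,-1,-1])
def chute():
    p=np.load("chute.npy"); M=rz(p[3])@TILT; return p,M
def plan(p1,R1,n,p0=None,R0=None):
    """n identical rows taking tool pose 0 to pose 1"""
    if p0 is None:
        from cell import r
        s=r.sense(); p0,R0=s["tool_pos"],R.from_rotvec(s["tool_rot"]).as_matrix()
    rel=R.from_matrix(R0.T@R1).as_rotvec()/n; P=R0.T@(np.array(p1)-p0)
    A=sum(R.from_rotvec(rel*k).as_matrix() for k in range(n)); v=np.linalg.solve(A,P)
    print("n",n,"row:",v.round(4).tolist(),rel.round(4).tolist()," ends",np.round(p1,3),flush=True)
    return p1,R1
E
python3 - <<'E'
from h import *
from cell import r
p,M=chute(); Rt=M@DG
s=r.sense(); p0=s["tool_pos"]+np.array([0,0,.15]); R0=R.from_rotvec(s["tool_rot"]).as_matrix()
plan(p[:3]+M@[.07,0,.26],Rt,25,p0,R0)
E
```

```text
n 25 row: [-0.0309, -0.0045, -0.0061] [-0.0112, 0.0174, 0.0445]  ends [0.604 0.043 0.333]
```

```bash
python3 -m jog '[[[1,0,0,-0.05,0,0,0],[1,0,0,-0.05,0,0,0],[1,0,0,-0.05,0,0,0],[1,-0.0309,-0.0045,-0.0061,-0.0112,0.0174,0.0445],[1,-0.0309,-0.0045,-0.0061,-0.0112,0.0174,0.0445],[1,-0.0309,-0.0045,-0.0061,-0.0112,0.0174,0.0445],[1,-0.0309,-0.0045,-0.0061,-0.0112,0.0174,0.0445],[1,-0.0309,-0.0045,-0.0061,-0.0112,0.0174,0.0445],[1,-0.0309,-0.0045,-0.0061,-0.0112,0.0174,0.0445],[1,-0.0309,-0.0045,-0.0061,-0.0112,0.0174,0.0445]]]'
python3 -m jog '[[[1,-0.0309,-0.0045,-0.0061,-0.0112,0.0174,0.0445],[1,-0.0309,-0.0045,-0.0061,-0.0112,0.0174,0.0445],[1,-0.0309,-0.0045,-0.0061,-0.0112,0.0174,0.0445],[1,-0.0309,-0.0045,-0.0061,-0.0112,0.0174,0.0445],[1,-0.0309,-0.0045,-0.0061,-0.0112,0.0174,0.0445],[1,-0.0309,-0.0045,-0.0061,-0.0112,0.0174,0.0445],[1,-0.0309,-0.0045,-0.0061,-0.0112,0.0174,0.0445],[1,-0.0309,-0.0045,-0.0061,-0.0112,0.0174,0.0445],[1,-0.0309,-0.0045,-0.0061,-0.0112,0.0174,0.0445],[1,-0.0309,-0.0045,-0.0061,-0.0112,0.0174,0.0445]]]'
python3 -m jog '[[[-1,-0.0309,-0.0045,-0.0061,-0.0112,0.0174,0.0445],[-1,-0.0309,-0.0045,-0.0061,-0.0112,0.0174,0.0445],[-1,-0.0309,-0.0045,-0.0061,-0.0112,0.0174,0.0445],[-1,-0.0309,-0.0045,-0.0061,-0.0112,0.0174,0.0445],[-1,-0.0309,-0.0045,-0.0061,-0.0112,0.0174,0.0445],[-1,-0.0309,-0.0045,-0.0061,-0.0112,0.0174,0.0445],[-1,-0.0309,-0.0045,-0.0061,-0.0112,0.0174,0.0445],[-1,-0.0309,-0.0045,-0.0061,-0.0112,0.0174,0.0445],[-1,0,0,0,0,0,0],[-1,0,0,0,0,0,0]]]' 20
python3 - <<'E'
from h import *
from cell import r,cams
s=r.sense();p,M=chute();print(s["qpos"].round(3) if hasattr(s["qpos"],"round") else s["qpos"])
print("in channel",M.T@(np.array(s["tool_pos"])-p[:3]),(M.T@R.from_rotvec(s["tool_rot"]).as_matrix()).round(3).tolist())
f=cams.grab_frame("wrist");cv2.imwrite("pics/w1.png",f["pixels"])
f["tool_pos"]=s["tool_pos"];f["tool_rot"]=s["tool_rot"];np.save("w1.npy",f,allow_pickle=True)
E
```

```text
clock: 1.15
tool_pos: [0.339, 0.5255, 0.3982]
tool_rot: [-0.808, -2.916, -0.138]
force: [0.5, 0.1, -0.0]
gripper_width: 0.093
grasp_force: 0.0
clock: 2.15
tool_pos: [0.5369, 0.2809, 0.3856]
tool_rot: [-1.361, -2.513, -0.314]
force: [-0.1, -0.8, -0.7]
gripper_width: 0.0931
grasp_force: 0.0
clock: 3.15
tool_pos: [0.6031, 0.0437, 0.3313]
tool_rot: [-1.721, -2.117, -0.432]
force: [-0.1, 0.0, 0.3]
gripper_width: 0.0176
grasp_force: 0.0
[-0.021  0.558  0.266  1.335 -0.585  1.505  0.538]
in channel [0.07007633 0.00034389 0.2583114 ] [[1.0, -0.001, 0.002], [-0.001, -1.0, -0.001], [0.002, 0.001, -1.0]]
```

View pics/w1.png

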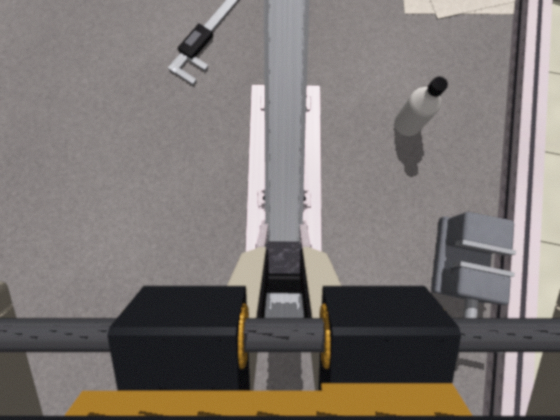

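The wrist view shows the channel running straight up the image at columns 266–306 and the handle bar at about (284,258) behind the fingers. I'll measure the walls by code to refine the lateral position and yaw.

```bash
cat >> h.py <<'E'
def wcam(f):
    T=np.array(f["mount"]); Rt=R.from_rotvec(f["tool_rot"]).as_matrix()
    return dict(f,origin=np.array(f["tool_pos"])+Rt@T[:3,3],orientation=R.from_matrix(Rt@T[:3,:3]).as_rotvec())
E
python3 - <<'E'
from h import *
f=wcam(np.load("w1.npy",allow_pickle=True).item());p,M=chute()
g=cv2.GaussianBlur(cv2.cvtColor(f["pixels"],cv2.COLOR_BGR2GRAY),(1,5),0).astype(int)
for x in(.26,.2,.15,.1,.05):
    u=proj(f,[p[:3]+M@[x,y,.008] for y in(.0255,-.0255)]); v=int(u[0,1].round())
    print(x,u.round(1).tolist(), 255 if not 0<=v<420 else g[v,255:318].tolist())
print(proj(f,[p[:3]+M@[x,y,p[4]] for x in(.009,-.009) for y in(.027,-.027)]).round(1).tolist())
print("col270-300 at c 284:",g[225:300:1,284].tolist())
print("row255",g[255,255:315].tolist())
E
```

```text
0.26 [[262.0, 15.8], [306.5, 15.8]] [130, 131, 131, 131, 129, 130, 131, 131, 129, 126, 123, 121, 126, 139, 151, 156, 157, 155, 154, 154, 154, 157, 158, 160, 160, 159, 158, 156, 157, 160, 159, 157, 157, 158, 161, 161, 160, 158, 158, 158, 159, 159, 160, 161, 161, 159, 156, 150, 136, 128, 124, 122, 122, 124, 127, 128, 129, 131, 131, 131, 132, 131, 133]
0.2 [[263.0, 72.4], [305.5, 72.3]] [131, 131, 129, 129, 127, 127, 129, 129, 127, 123, 120, 119, 122, 123, 128, 139, 148, 150, 151, 152, 154, 154, 154, 153, 153, 153, 152, 152, 153, 154, 153, 153, 153, 155, 156, 154, 154, 152, 151, 152, 153, 152, 154, 156, 155, 152, 146, 135, 124, 120, 120, 121, 126, 129, 131, 132, 133, 135, 135, 134, 134, 134, 134]
0.15 [[263.8, 115.9], [304.8, 115.8]] [230, 230, 232, 232, 232, 231, 232, 232, 222, 183, 140, 121, 118, 124, 136, 143, 145, 146, 147, 150, 149, 149, 149, 145, 146, 148, 147, 147, 149, 150, 149, 147, 147, 148, 149, 148, 146, 146, 144, 144, 146, 148, 149, 147, 141, 133, 127, 124, 121, 132, 170, 213, 232, 235, 236, 236, 235, 235, 236, 237, 237, 237, 236]
0.1 [[264.5, 156.4], [304.2, 156.4]] [230, 
[... 644 characters left out ...]
226, 227, 226, 226]
[[255.0, 278.7], [314.8, 278.6], [255.5, 296.3], [314.3, 296.2]]
col270-300 at c 284: [146, 145, 145, 145, 145, 144, 144, 145, 146, 146, 146, 146, 146, 144, 139, 124, 102, 80, 66, 61, 60, 61, 65, 72, 77, 78, 75, 70, 67, 65, 65, 66, 67, 67, 67, 65, 64, 63, 64, 66, 69, 69, 68, 66, 65, 64, 62, 55, 43, 33, 31, 35, 38, 36, 29, 22, 17, 15, 16, 17, 16, 15, 15, 16, 17, 22, 38, 72, 116, 153, 174, 182, 184, 185, 184]
row255 [185, 186, 186, 185, 185, 184, 185, 183, 170, 131, 75, 38, 30, 43, 54, 61, 65, 67, 70, 71, 70, 72, 75, 81, 87, 89, 88, 79, 71, 65, 62, 62, 61, 62, 63, 63, 64, 63, 63, 64, 65, 64, 63, 61, 52, 37, 29, 53, 104, 153, 179, 185, 185, 184, 184, 185, 186, 185, 185, 185]
```

```bash
python3 -m jog '[[[-1,-0.023,0,0,0,0,0],[-1,-0.023,0,0,0,0,0],[-1,-0.023,0,0.01,0,0,0],[-1,0,0,0.03,0,0,0],[-1,0,0,0.03,0,0,0],[-1,0,0,0.015,0,0,0],[-1,0,0,0.015,0,0,0],[-1,0,0,0.015,0,0,0],[-1,0,0,0.015,0,0,0],[-1,0,0,0.01,0,0,0]]]'
python3 -m jog '[[[-1,0,0,0.006,0,0,0],[-1,0,0,0.002,0,0,0],[-1,0,0,0.001,0,0,0],[-1,0,0,0.001,0,0,0],[-1,0,0,0,0,0,0],[-1,0,0,0,0,0,0],[-1,0,0,0,0,0,0],[-1,0,0,0,0,0,0],[-1,0,0,0,0,0,0],[-1,0,0,0,0,0,0]]]'
python3 - <<'E'
from h import *
from cell import r
s=r.sense();p,M=chute()
print(M.T@(np.array(s["tool_pos"])-p[:3]),M.T@s["force"])
E
```

```text
clock: 4.2
tool_pos: [0.6022, 0.0525, 0.1764]
tool_rot: [-1.713, -2.122, -0.434]
force: [-1.0, -0.4, 3.2]
gripper_width: 0.0006
grasp_force: 1.4
clock: 5.2
tool_pos: [0.602, 0.0542, 0.1686]
tool_rot: [-1.719, -2.12, -0.435]
force: [-1.0, 1.2, 6.7]
gripper_width: 0.0003
grasp_force: 2.4
[ 0.00291222 -0.00073079  0.10973736] [4.34422305 0.77046927 5.29177639]
```

```bash
python3 -m jog '[[[-1,0,0,0.001,0,0,0],[-1,0,0,0.001,0,0,0],[-1,0,0,0,0,0,0],[-1,0,0,0,0,0,0],[-1,0,0,0.001,0,0,0],[-1,0,0,0,0,0,0],[-1,0,0,0,0,0,0],[-1,0,0,0,0,0,0],[-1,0,0,0,0,0,0],[-1,0,0,0,0,0,0]]]'
cat > st.py <<'E'
from h import *
from cell import r
s=r.sense();p,M=chute()
print("t",s["clock"],"ch",(M.T@(np.array(s["tool_pos"])-p[:3])).round(4),"F",(M.T@s["force"]).round(1))
E
python3 st.py
```

```text
clock: 6.2
tool_pos: [0.602, 0.0541, 0.1684]
tool_rot: [-1.72, -2.121, -0.437]
force: [-4.0, -1.5, 15.3]
gripper_width: 0.0002
grasp_force: 7.3
t 6.2 ch [ 0.0028 -0.0008  0.1096] F [ 6.6  4.2 13.8]
```

```bash
python3 - <<'E'
from h import *
p,M=chute(); p[:3]+=M@[0,0,.0036]; np.save("chute.npy",p)
from cell import r
s=r.sense();R0=R.from_rotvec(s["tool_rot"]).as_matrix();p0=s["tool_pos"]-R0[:,2]*.10
yaw=5.4209; B=rz(yaw); h=np.array([.4891,-.3387,0])
plan(h+B@[.02,0,.15],B@DG,25,p0,R0)
# pink footprint
f=S;Rc=R.from_rotvec(f["orientation"]).as_matrix()
for u in((157,261),(144,262),(159.5,244)):
    d=Rc@[(u[0]-f["cx"])/f["fx"],(u[1]-f["cy"])/f["fy"],1]; q=f["origin"]-d*f["origin"][2]/d[2]; print(u,q.round(3),(B.T@(q-h)).round(3))
E
```

```text
n 25 row: [-0.0151, 0.0152, -0.0014] [-0.0257, -0.0069, 0.1029]  ends [ 0.502 -0.354  0.15 ]
(157, 261) [ 0.427 -0.355  0.   ] [-0.028 -0.057  0.   ]
(144, 262) [ 0.412 -0.389  0.   ] [-0.012 -0.092  0.   ]
(159.5, 244) [ 0.366 -0.326  0.   ] [-0.09  -0.085  0.   ]
```

```bash
python3 - <<'E'
from h import *
from cell import r
s=r.sense();R0=R.from_rotvec(s["tool_rot"]).as_matrix();p0=s["tool_pos"]-R0[:,2]*.08
B=rz(5.4209); h=np.array([.4891,-.3387,0]);t=h+B@[.02,0,.16]
print(p0);plan(t,R0,11,p0,R0);plan(t,B@DG,19,t,R0)
E
```

```text
[0.60939165 0.01713073 0.23898657]
n 11 row: [-0.0307, -0.0165, -0.0084] [0.0, 0.0, 0.0]  ends [ 0.502 -0.354  0.16 ]
n 19 row: [0.0, -0.0, 0.0] [-0.0338, -0.0091, 0.1353]  ends [ 0.502 -0.354  0.16 ]
```

```bash
python3 -m jog '[[[-1,0,0,-0.04,0,0,0],[-1,0,0,-0.04,0,0,0],[0.3,-0.0307,-0.0165,-0.0084,0,0,0],[0.3,-0.0307,-0.0165,-0.0084,0,0,0],[0.3,-0.0307,-0.0165,-0.0084,0,0,0],[0.3,-0.0307,-0.0165,-0.0084,0,0,0],[0.3,-0.0307,-0.0165,-0.0084,0,0,0],[0.3,-0.0307,-0.0165,-0.0084,0,0,0],[0.3,-0.0307,-0.0165,-0.0084,0,0,0],[0.3,-0.0307,-0.0165,-0.0084,0,0,0]]]'
python3 -m jog '[[[0.3,-0.0307,-0.0165,-0.0084,0,0,0],[0.3,-0.0307,-0.0165,-0.0084,0,0,0],[0.3,-0.0307,-0.0165,-0.0084,0,0,0],[0.3,0,0,0,-0.0338,-0.0091,0.1353],[0.3,0,0,0,-0.0338,-0.0091,0.1353],[0.3,0,0,0,-0.0338,-0.0091,0.1353],[0.3,0,0,0,-0.0338,-0.0091,0.1353],[0.3,0,0,0,-0.0338,-0.0091,0.1353],[0.3,0,0,0,-0.0338,-0.0091,0.1353],[0.3,0,0,0,-0.0338,-0.0091,0.1353]]]'
python3 -m jog '[[[0.3,0,0,0,-0.0338,-0.0091,0.1353],[0.3,0,0,0,-0.0338,-0.0091,0.1353],[0.3,0,0,0,-0.0338,-0.0091,0.1353],[0.3,0,0,0,-0.0338,-0.0091,0.1353],[0.3,0,0,0,-0.0338,-0.0091,0.1353],[0.3,0,0,0,-0.0338,-0.0091,0.1353],[0.3,0,0,0,-0.0338,-0.0091,0.1353],[0.3,0,0,0,-0.0338,-0.0091,0.1353],[0.3,0,0,0,-0.0338,-0.0091,0.1353],[0.3,0,0,0,-0.0338,-0.0091,0.1353]]]'
python3 -m jog '[[[0.3,0,0,0,-0.0338,-0.0091,0.1353],[0.3,0,0,0,-0.0338,-0.0091,0.1353],[0.3,0,0,0,0,0,0],[0.3,0,0,0,0,0,0],[0.3,0,0,0,0,0,0],[0.3,0,0,0,0,0,0],[0.3,0,0,0,0,0,0],[0.3,0,0,0,0,0,0],[0.3,0,0,0,0,0,0],[0.3,0,0,0,0,0,0]]]'
cat > look.py <<'E'
import sys
from h import *
from cell import r,cams
s=r.sense();f=cams.grab_frame("wrist");n=sys.argv[1]
cv2.imwrite(f"pics/{n}.png",f["pixels"]);f["tool_pos"]=s["tool_pos"];f["tool_rot"]=s["tool_rot"];np.save(n+".npy",f,allow_pickle=True)
print(np.round(s["qpos"],2),np.round(R.from_rotvec(s["tool_rot"]).as_matrix(),3).tolist())
E
python3 look.py w2
```

```text
clock: 7.2
tool_pos: [0.5301, -0.2542, 0.1777]
tool_rot: [-1.722, -2.12, -0.43]
force: [1.2, -0.1, -0.1]
gripper_width: 0.0583
grasp_force: 0.0
clock: 8.2
tool_pos: [0.5008, -0.3543, 0.1569]
tool_rot: [-2.625, -1.074, -0.335]
force: [-0.4, -0.1, -0.3]
gripper_width: 0.0607
grasp_force: 0.0
clock: 9.2
tool_pos: [0.5012, -0.3537, 0.1573]
tool_rot: [-2.956, 0.907, -0.063]
force: [-0.1, -0.3, -0.6]
gripper_width: 0.0604
grasp_force: 0.0
clock: 10.2
tool_pos: [0.5015, -0.3531, 0.1572]
tool_rot: [2.853, -1.309, -0.004]
force: [1.2, 0.6, 0.4]
gripper_width: 0.0609
grasp_force: 0.0
[ 0.    0.88  1.12  1.63 -0.84  1.19 -1.11] [[0.652, -0.758, -0.004], [-0.758, -0.652, -0.001], [-0.001, 0.004, -1.0]]
```

View pics/w2.png

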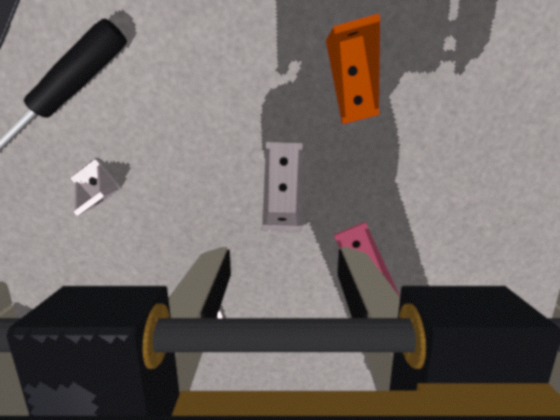

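The flat bracket sits between the look-alikes. Its toe edge is at row 143 (columns 266–302) and its short flange at row 225 (columns 263–300), with the orange and pink parts clear of it.

```bash
python3 - <<'E'
from h import *
f=wcam(np.load("w2.npy",allow_pickle=True).item());w=.018
P=np.array([[.076,w,.006],[.076,-w,.006],[0,w,.048],[0,-w,.048],[0,w,0],[0,-w,0],[.006,0,.048]])
B=rz(5.4209);h=np.array([.4891,-.3387,0])
print(proj(f,P@B.T+h).round(1).tolist())
g=cv2.cvtColor(f["pixels"],cv2.COLOR_BGR2GRAY).astype(int)
for v in(150,170,200,219,222):print(v,g[v,255:312].tolist())
for c in(275,283,292):print(c,g[135:150,c].tolist(),g[205:235,c].tolist())
E
```

```text
[[264.3, 138.2], [301.6, 138.2], [263.1, 227.0], [302.7, 227.0], [265.7, 211.8], [300.0, 211.8], [282.9, 220.8]]
150 [150, 150, 153, 151, 150, 148, 145, 132, 116, 98, 90, 90, 89, 96, 114, 133, 145, 149, 149, 151, 153, 152, 152, 151, 149, 148, 147, 148, 146, 145, 147, 147, 147, 146, 150, 151, 149, 148, 148, 150, 150, 150, 144, 129, 111, 105, 101, 92, 88, 86, 83, 86, 85, 88, 88, 88, 88]
170 [158, 161, 162, 161, 159, 158, 158, 156, 149, 130, 108, 93, 91, 105, 128, 142, 148, 149, 149, 151, 152, 150, 150, 150, 148, 147, 148, 150, 148, 146, 144, 147, 149, 151, 150, 148, 147, 145, 148, 152, 147, 140, 123, 104, 92, 91, 91, 92, 88, 89, 90, 90, 91, 90, 90, 87, 87]
200 [161, 158, 157, 155, 153, 154, 154, 147, 123, 98, 92, 90, 96, 112, 131, 141, 142, 147, 147, 145, 148, 145, 146, 143, 145, 145, 146, 148, 148, 146, 144, 148, 149, 147, 145, 145, 145, 146, 146, 144, 135, 118, 96, 91, 87, 91, 89, 90, 89, 89, 87, 86, 88, 84, 85, 84, 88]
219 [154, 159, 159, 158, 157, 154, 146, 124, 103, 90, 90, 94, 98, 106, 106, 105, 107, 106, 108, 109, 107, 103, 85, 62, 47, 36, 32, 31, 35, 42, 57, 79, 96, 107, 108, 1
[... 334 characters left out ...]
90, 88, 92, 101, 114, 109, 97, 88]
275 [89, 91, 91, 90, 87, 92, 99, 124, 142, 150, 152, 152, 152, 153, 151] [149, 149, 148, 148, 148, 146, 139, 125, 111, 106, 108, 108, 108, 107, 107, 108, 105, 108, 108, 115, 132, 145, 144, 144, 143, 145, 151, 155, 155, 154]
283 [87, 87, 88, 88, 89, 90, 95, 110, 131, 145, 148, 148, 145, 148, 146] [147, 147, 146, 145, 145, 145, 140, 126, 113, 106, 105, 97, 78, 50, 35, 57, 87, 102, 108, 114, 127, 139, 144, 143, 146, 145, 148, 150, 155, 156]
292 [90, 89, 91, 89, 90, 89, 91, 107, 131, 145, 148, 148, 149, 147, 148] [145, 145, 144, 143, 145, 144, 139, 128, 117, 110, 109, 108, 110, 108, 110, 111, 106, 109, 108, 113, 123, 141, 149, 150, 148, 144, 147, 148, 153, 155]
```

```bash
python3 -m jog '[[[0.3,-0.003,0,0.02,0,0,0],[0.3,0,0,0.025,0,0,0],[0.3,0,0,0.025,0,0,0],[0.3,0,0,0.025,0,0,0],[0.3,0,0,0.025,0,0,0],[0.3,0,0,0.015,0,0,0],[0.3,0,0,0.01,0,0,0],[0.3,0,0,0,0,0,0],[0.3,0,0,0,0,0,0],[-1,0,0,0,0,0,0]]]' 30
python3 -m jog '[[[-1,0,0,0,0,0,0],[-1,0,0,0,0,0,0],[-1,0,0,0,0,0,0],[-1,0,0,0,0,0,0],[-1,0,0,0,0,0,0],[-1,0,0,-0.01,0,0,0],[-1,0,0,-0.03,0,0,0],[-1,0,0,-0.04,0,0,0],[-1,0,0,-0.04,0,0,0],[-1,0,0,-0.04,0,0,0]]]'
python3 - <<'E'
from h import *
from cell import r
s=r.sense();R0=R.from_rotvec(s["tool_rot"]).as_matrix();p0=s["tool_pos"]
p,M=chute();t=p[:3]+M@[.09,0,.15]
plan(p0,M@DG,19,p0,R0);print(p0);plan(t,M@DG,14,p0,M@DG)
E
```

```text
clock: 11.25
tool_pos: [0.4996, -0.3518, 0.0134]
tool_rot: [2.852, -1.309, -0.001]
force: [-0.2, 0.7, 0.1]
gripper_width: 0.056
grasp_force: 0.0
clock: 12.25
tool_pos: [0.499, -0.3508, 0.1737]
tool_rot: [2.851, -1.31, -0.006]
force: [0.3, -0.3, -1.2]
gripper_width: 0.036
grasp_force: 30.0
n 19 row: [-0.0, 0.0, 0.0] [0.0337, 0.009, -0.1354]  ends [ 0.499 -0.351  0.174]
[ 0.49897365 -0.35081226  0.17373151]
n 14 row: [0.0297, 0.0131, 0.0098] [0.0, 0.0, 0.0]  ends [0.59  0.109 0.248]
```

```bash
python3 -m jog '[[[-1,0,0,0,0.0337,0.009,-0.1354],[-1,0,0,0,0.0337,0.009,-0.1354],[-1,0,0,0,0.0337,0.009,-0.1354],[-1,0,0,0,0.0337,0.009,-0.1354],[-1,0,0,0,0.0337,0.009,-0.1354],[-1,0,0,0,0.0337,0.009,-0.1354],[-1,0,0,0,0.0337,0.009,-0.1354],[-1,0,0,0,0.0337,0.009,-0.1354],[-1,0,0,0,0.0337,0.009,-0.1354],[-1,0,0,0,0.0337,0.009,-0.1354]]]'
python3 -m jog '[[[-1,0,0,0,0.0337,0.009,-0.1354],[-1,0,0,0,0.0337,0.009,-0.1354],[-1,0,0,0,0.0337,0.009,-0.1354],[-1,0,0,0,0.0337,0.009,-0.1354],[-1,0,0,0,0.0337,0.009,-0.1354],[-1,0,0,0,0.0337,0.009,-0.1354],[-1,0,0,0,0.0337,0.009,-0.1354],[-1,0,0,0,0.0337,0.009,-0.1354],[-1,0,0,0,0.0337,0.009,-0.1354],[-1,0.0297,0.0131,0.0098,0,0,0]]]'
python3 -m jog '[[[-1,0.0297,0.0131,0.0098,0,0,0],[-1,0.0297,0.0131,0.0098,0,0,0],[-1,0.0297,0.0131,0.0098,0,0,0],[-1,0.0297,0.0131,0.0098,0,0,0],[-1,0.0297,0.0131,0.0098,0,0,0],[-1,0.0297,0.0131,0.0098,0,0,0],[-1,0.0297,0.0131,0.0098,0,0,0],[-1,0.0297,0.0131,0.0098,0,0,0],[-1,0.0297,0.0131,0.0098,0,0,0],[-1,0.0297,0.0131,0.0098,0,0,0]]]'
python3 -m jog '[[[-1,0.0297,0.0131,0.0098,0,0,0],[-1,0.0297,0.0131,0.0098,0,0,0],[-1,0.0297,0.0131,0.0098,0,0,0],[-1,0,0,0,0,0,0],[-1,0,0,0,0,0,0],[-1,0,0,0,0,0,0],[-1,0,0,0,0,0,0],[-1,0,0,0,0,0,0],[-1,0,0,0,0,0,0],[-1,0,0,0,0,0,0]]]'
python3 st.py; python3 look.py w3; python3 - <<'E'
from h import *
p,M=chute()
from cell import r
s=r.sense();plan(p[:3]+M@[.08,0,.06],M@DG,6)
f=wcam(np.load("w3.npy",allow_pickle=True).item())
g=cv2.cvtColor(f["pixels"],cv2.COLOR_BGR2GRAY).astype(int)
for x in(.25,.2,.17):
    u=proj(f,[p[:3]+M@[x,y,.008] for y in(.0255,-.0255)]);v=int(u[0,1]);print(x,u.round(1).tolist(),g[v,int(u[0,0])-10:int(u[1,0])+12].tolist() if 0<=v<420 else 0)
E
```

```text
clock: 13.25
tool_pos: [0.4985, -0.3514, 0.1722]
tool_rot: [-2.786, -0.726, -0.292]
force: [0.2, 0.1, -1.2]
gripper_width: 0.0357
grasp_force: 30.0
clock: 14.25
tool_pos: [0.5031, -0.3234, 0.175]
tool_rot: [-1.728, -2.118, -0.421]
force: [0.4, 0.4, -1.0]
gripper_width: 0.0354
grasp_force: 30.0
clock: 15.25
tool_pos: [0.57, 0.0109, 0.2303]
tool_rot: [-1.722, -2.122, -0.427]
force: [0.8, 0.4, -1.4]
gripper_width: 0.0357
grasp_force: 30.0
clock: 16.25
tool_pos: [0.5896, 0.109, 0.2462]
tool_rot: [-1.72, -2.121, -0.429]
force: [-0.3, 0.6, -1.5]
gripper_width: 0.0357
grasp_force: 30.0
t 16.25 ch [8.890e-02 1.000e-04 1.483e-01] F [-0.1  0.1 -1.6]
[-0.11  0.59  0.23  1.53 -0.62  1.26  0.56] [[-0.183, 0.978, -0.096], [0.864, 0.207, 0.459], [0.469, 0.001, -0.883]]
n 6 row: [-0.0015, 0.0, 0.0147] [0.0001, 0.0, 0.0002]  ends [0.583 0.142 0.164]
0.25 [[254.6, 14.8], [315.1, 14.9]] [128, 128, 129, 129, 128, 128, 128, 131, 130, 129, 128, 127, 124, 122, 118, 117, 117, 115, 123, 130, 143, 148, 148, 149, 147, 148, 148, 147, 147, 150, 150, 152, 153, 153, 151, 152, 150, 151, 150, 150, 151, 153, 154, 152
[... 361 characters left out ...]
, 144, 148, 148, 149, 149, 146, 147, 147, 146, 146, 145, 146, 148, 149, 147, 148, 148, 147, 149, 149, 150, 149, 148, 149, 145, 146, 145, 145, 145, 147, 149, 150, 149, 149, 149, 146, 139, 131, 124, 119, 118, 117, 117, 116, 121, 125, 128, 130, 128, 129, 131, 128, 132, 132]
0.17 [[256.8, 114.0], [312.6, 114.1]] [227, 227, 228, 225, 224, 225, 227, 228, 218, 205, 206, 201, 166, 130, 114, 115, 116, 121, 119, 131, 138, 143, 141, 140, 142, 146, 146, 146, 147, 142, 140, 141, 143, 146, 143, 143, 143, 144, 145, 144, 143, 143, 142, 146, 144, 145, 144, 143, 144, 141, 142, 141, 139, 142, 142, 143, 144, 145, 144, 144, 137, 128, 125, 118, 114, 118, 121, 152, 200, 222, 224, 226, 227, 230, 232, 233, 233, 232]
```

View pics/w3.png

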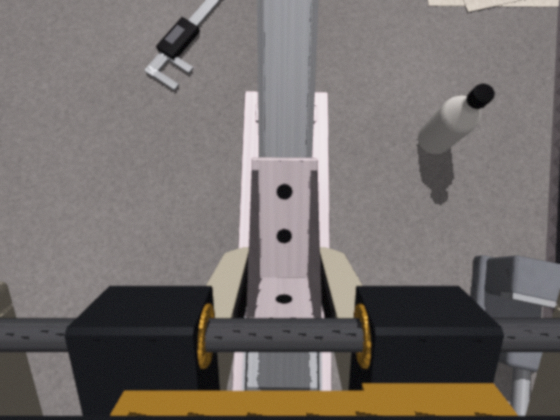

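The bracket is square in the grip, with its toe edge at row 160 and columns 250–317. The channel ahead is centred at about column 286, so I'll shift +1.5 mm in tool y and lower.

```bash
python3 -m jog '[[[-1,-0.009,0.0015,0.02,0,0,0],[-1,0,0,0.03,0,0,0],[-1,0,0,0.03,0,0,0],[-1,0,0,0.02,0,0,0],[-1,0,0,0.015,0,0,0],[-1,0,0,0.009,0,0,0],[-1,0,0,0.002,0,0,0],[-1,0,0,0,0,0,0],[-1,0,0,0,0,0,0],[-1,0,0,0,0,0,0]]]'; python3 st.py
```

```text
clock: 17.3
tool_pos: [0.5812, 0.1592, 0.1316]
tool_rot: [-1.72, -2.123, -0.431]
force: [0.4, 0.3, -0.8]
gripper_width: 0.0357
grasp_force: 30.0
t 17.3 ch [ 0.08   -0.002   0.0232] F [-0.2 -0.4 -0.8]
```

```bash
python3 -m jog '[[[-1,0,0,0.003,0,0,0],[-1,0,0,0.002,0,0,0],[-1,0,0,0.001,0,0,0],[-1,0,0,0.001,0,0,0],[-1,0,0,0,0,0,0],[-1,0,0,0,0,0,0],[-1,0,0,0,0,0,0],[-1,0,0,0,0,0,0],[-1,0,0,0,0,0,0],[-1,0,0,0,0,0,0]]]'; python3 st.py
```

```text
clock: 18.3
tool_pos: [0.5799, 0.163, 0.1246]
tool_rot: [-1.719, -2.122, -0.43]
force: [-0.7, 0.1, -0.8]
gripper_width: 0.0359
grasp_force: 30.0
t 18.3 ch [ 0.0803 -0.0015  0.0152] F [-0.1  0.6 -0.8]
```

```bash
python3 -m jog '[[[-1,0,0,0.001,0,0,0],[-1,0,0,0.001,0,0,0],[-1,0,0,0,0,0,0],[-1,0,0,0,0,0,0],[-1,0,0,0,0,0,0],[-1,0,0,0,0,0,0],[-1,0,0,0,0,0,0],[-1,0,0,0,0,0,0],[-1,0,0,0,0,0,0],[-1,0,0,0,0,0,0]]]'; python3 st.py
```

```text
clock: 19.3
tool_pos: [0.5797, 0.1639, 0.1229]
tool_rot: [-1.719, -2.122, -0.43]
force: [0.1, -0.8, -1.9]
gripper_width: 0.0355
grasp_force: 30.0
t 19.3 ch [ 0.0803 -0.0015  0.0132] F [-1.6  0.1 -1.4]
```

```bash
python3 -m jog '[[[-1,0,0,0.001,0,0,0],[-1,0,0,0,0,0,0],[-1,0,0,0,0,0,0],[0.2,0,0,0,0,0,0],[0.2,0,0,0,0,0,0],[0.2,0,0,0,0,0,0],[0.2,0,0,0,0,0,0],[0.2,0,0,-0.02,0,0,0],[0.2,0.01,0,-0.04,0,0,0],[0.2,0.01,0,-0.04,0,0,0]]]'
python3 st.py
python3 - <<'E'
from h import *
from cell import r,cams
p,M=chute();s=r.sense();print(np.round(s["qpos"],2))
a=[]
for n,(x,y,w) in(("scene",(270,145,120)),("side",(208,190,100))):
    f=cams.grab_frame(n)["pixels"][y:y+w,x:x+w];a.append(cv2.resize(f,(400,400),interpolation=2))
cv2.imwrite("pics/ch2.png",np.hstack(a))
E
```

```text
clock: 20.3
tool_pos: [0.5849, 0.1355, 0.2201]
tool_rot: [-1.719, -2.12, -0.427]
force: [1.8, 0.4, 0.1]
gripper_width: 0.0557
grasp_force: 0.0
t 20.3 ch [ 0.1005 -0.0008  0.1125] F [ 0.1 -1.8  0.1]
[-0.15  0.6   0.21  1.58 -0.64  1.19  0.56]
```

View pics/ch2.png

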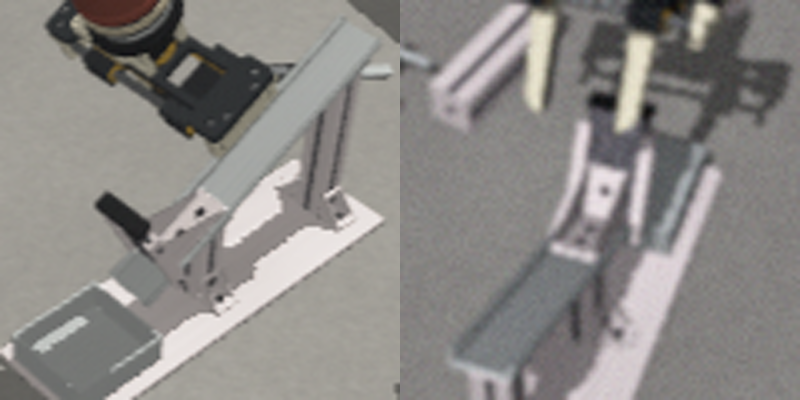

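Bracket one lies against the gate with its short flange downhill, and the gate is fully down. Next is the end bracket: I'll grip it at 50° in its own plane, so one grasp serves both the pick and the placing.

```bash
cat >> h.py <<'E'
th=np.radians(50)
xt=np.array([np.cos(th),0,-np.sin(th)]);zt=np.array([-np.sin(th),0,-np.cos(th)])
G=np.c_[xt,np.cross(zt,xt),zt]; TB=np.array([.010,0,.016])  # tool in bracket
EH=np.array([.4991,-.1693,0]); hz=np.array([-.5409,-.8411,0]);ux=np.array([0,0,1.])
EB=np.c_[ux,np.cross(hz,ux),hz]
E
python3 - <<'E'
from h import *
from cell import r
s=r.sense();R0=R.from_rotvec(s["tool_rot"]).as_matrix();p0=s["tool_pos"]-R0[:,2]*.08
Rg=EB@G; pg=EH+EB@TB; ph=pg-Rg[:,2]*.16
print(p0,"grasp",pg.round(3));plan(ph,R0,12,p0,R0);plan(ph,Rg,8,ph,R0)
E
```

```text
[0.5961655  0.09696165 0.29612922] grasp [ 0.49  -0.183  0.01 ]
n 12 row: [-0.0302, -0.0196, -0.0008] [0.0, 0.0, 0.0]  ends [ 0.435 -0.269  0.133]
n 8 row: [0.0, 0.0, 0.0] [-0.053, 0.0246, 0.0816]  ends [ 0.435 -0.269  0.133]
```

```bash
python3 -m jog '[[[0.6,0,0,-0.04,0,0,0],[0.6,0,0,-0.04,0,0,0],[0.6,-0.0302,-0.0196,-0.0008,0,0,0],[0.6,-0.0302,-0.0196,-0.0008,0,0,0],[0.6,-0.0302,-0.0196,-0.0008,0,0,0],[0.6,-0.0302,-0.0196,-0.0008,0,0,0],[0.6,-0.0302,-0.0196,-0.0008,0,0,0],[0.6,-0.0302,-0.0196,-0.0008,0,0,0],[0.6,-0.0302,-0.0196,-0.0008,0,0,0],[0.6,-0.0302,-0.0196,-0.0008,0,0,0]]]'
python3 -m jog '[[[0.6,-0.0302,-0.0196,-0.0008,0,0,0],[0.6,-0.0302,-0.0196,-0.0008,0,0,0],[0.6,-0.0302,-0.0196,-0.0008,0,0,0],[0.6,-0.0302,-0.0196,-0.0008,0,0,0],[0.6,0,0,0,-0.053,0.0246,0.0816],[0.6,0,0,0,-0.053,0.0246,0.0816],[0.6,0,0,0,-0.053,0.0246,0.0816],[0.6,0,0,0,-0.053,0.0246,0.0816],[0.6,0,0,0,-0.053,0.0246,0.0816],[0.6,0,0,0,-0.053,0.0246,0.0816]]]'
python3 -m jog '[[[0.6,0,0,0,-0.053,0.0246,0.0816],[0.6,0,0,0,-0.053,0.0246,0.0816],[0.6,0,0,0,0,0,0],[0.6,0,0,0,0,0,0],[0.6,0,0,0,0,0,0],[0.6,0,0,0,0,0,0],[0.6,0,0,0,0,0,0],[0.6,0,0,0,0,0,0],[0.6,0,0,0,0,0,0],[0.6,0,0,0,0,0,0]]]'
python3 look.py w4
python3 - <<'E'
from h import *
Rg=EB@G; pg=EH+EB@TB; ph=pg-Rg[:,2]*.16
plan(ph,Rg,1); plan(pg,Rg,10)
f=wcam(np.load("w4.npy",allow_pickle=True).item());w=.018
P=np.array([[.076,w,0],[.076,-w,0],[.076,w,.006],[.076,-w,.006],[0,w,0],[0,-w,0],[0,w,.048],[0,-w,.048],[.006,w,.048],[.006,-w,.048]])
print(proj(f,P@EB.T+EH).round(1).tolist())
E
```

```text
clock: 21.4
tool_pos: [0.484, -0.1457, 0.1814]
tool_rot: [-1.718, -2.121, -0.43]
force: [-0.0, 0.0, 0.1]
gripper_width: 0.0744
grasp_force: 0.0
clock: 22.4
tool_pos: [0.4305, -0.267, 0.1278]
tool_rot: [-2.222, -1.511, -0.747]
force: [-0.2, 0.3, -0.0]
gripper_width: 0.0745
grasp_force: 0.0
clock: 23.4
tool_pos: [0.4306, -0.2672, 0.1285]
tool_rot: [-2.35, -1.282, -0.839]
force: [-0.2, -1.1, -0.2]
gripper_width: 0.0744
grasp_force: 0.0
[ 0.68  0.7   0.34  1.9  -0.94  1.17  1.06] [[0.42, 0.843, 0.336], [0.646, -0.538, 0.542], [0.638, -0.01, -0.77]]
n 1 row: [0.0031, 0.0046, -0.0028] [-0.0102, 0.0063, -0.0041]  ends [ 0.435 -0.269  0.133]
n 10 row: [0.0004, 0.0006, 0.0157] [-0.001, 0.0006, -0.0004]  ends [ 0.49  -0.183  0.01 ]
[[270.3, 141.0], [312.1, 140.8], [270.2, 146.8], [312.3, 146.7], [273.8, 182.6], [307.2, 182.5], [273.1, 224.2], [308.4, 224.2], [272.8, 222.1], [308.7, 222.1]]
```

View pics/w4.png

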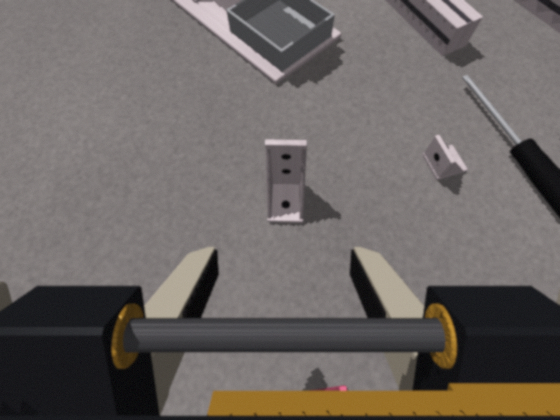

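The bracket stands upright between the fingers, with its top edge at row 140 (columns 265–307) and its foot at row 221. That is about 5 px left of prediction, so only about 1.5 mm of shift in tool y is needed. Nothing else is in the way.

```bash
python3 -m jog '[[[0.6,0.004,0.0015,0.02,-0.01,0.006,-0.004],[0.6,0,0,0.03,0,0,0],[0.6,0,0,0.03,0,0,0],[0.6,0,0,0.03,0,0,0],[0.6,0,0,0.025,0,0,0],[0.6,0,0,0.015,0,0,0],[0.6,0,0,0.007,0,0,0],[0.6,0,0,0,0,0,0],[0.6,0,0,0,0,0,0],[0.6,0,0,0,0,0,0]]]'
python3 - <<'E'
from h import *
Rg=EB@G; pg=EH+EB@TB; plan(pg,Rg,1)
from cell import r
s=r.sense(); print("tool in bracket",(EB.T@(s["tool_pos"]-EH)).round(4),s["qpos"])
E
```

```text
clock: 24.45
tool_pos: [0.4879, -0.1818, 0.0112]
tool_rot: [-2.354, -1.283, -0.856]
force: [0.6, 0.5, 0.8]
gripper_width: 0.0744
grasp_force: 0.0
n 1 row: [-0.0003, 0.0027, 0.0013] [0.0018, 0.0012, -0.0003]  ends [ 0.49  -0.183  0.01 ]
tool in bracket [0.0112 0.0027 0.0166] [ 0.58422531  0.8721188   0.19644973  2.0151598  -1.23702766  0.90550304
  1.26448376]
```

```bash
python3 -m jog '[[[-1,0,0,0,0,0,0],[-1,0,0,0,0,0,0],[-1,0,0,0,0,0,0],[-1,0,0,0,0,0,0],[-1,0,0,0,0,0,0],[-1,0.006,0,-0.007,0,0,0],[-1,0.019,0,-0.023,0,0,0],[-1,0.019,0,-0.023,0,0,0],[-1,0.019,0,-0.023,0,0,0],[-1,0.019,0,-0.023,0,0,0]]]' 30
python3 -m jog '[[[-1,0.019,0,-0.023,0,0,0],[-1,0.019,0,-0.023,0,0,0],[-1,0.019,0,-0.023,0,0,0],[-1,0.019,0,-0.023,0,0,0],[-1,0,0,0,0,0,0],[-1,0,0,0,0,0,0],[-1,0,0,0,0,0,0],[-1,0,0,0,0,0,0],[-1,0,0,0,0,0,0],[-1,0,0,0,0,0,0]]]'
python3 - <<'E'
from h import *
from cell import r
s=r.sense();R0=R.from_rotvec(s["tool_rot"]).as_matrix();p0=np.array(s["tool_pos"]);print(np.round(s["qpos"],2))
p,M=chute();Rg=M@G;t=p[:3]+M@(np.array([.125,-.0015,.10])+TB)
plan(p0,Rg,10,p0,R0);plan(t,Rg,12,p0,Rg)
plan(t,Rg,20,p0,R0)
E
```

```text
clock: 25.45
tool_pos: [0.487, -0.181, 0.1407]
tool_rot: [-2.352, -1.283, -0.855]
force: [0.3, 0.2, -1.0]
gripper_width: 0.0361
grasp_force: 30.0
clock: 26.45
tool_pos: [0.4868, -0.1818, 0.2578]
tool_rot: [-2.351, -1.282, -0.854]
force: [-0.1, -0.1, -1.2]
gripper_width: 0.0358
grasp_force: 30.0
[ 0.48  0.47  0.34  1.86 -0.9   1.22  0.72]
n 10 row: [0.0, 0.0, 0.0] [0.0126, -0.1025, -0.0807]  ends [ 0.487 -0.182  0.258]
n 12 row: [0.0252, 0.0135, -0.0085] [0.0, 0.0, 0.0]  ends [0.58  0.164 0.239]
n 20 row: [0.0187, 0.0009, 0.0045] [0.0063, -0.0513, -0.0403]  ends [0.58  0.164 0.239]
```

```bash
python3 -m jog '[[[-1,0,0,0,0.0126,-0.1025,-0.0807],[-1,0,0,0,0.0126,-0.1025,-0.0807],[-1,0,0,0,0.0126,-0.1025,-0.0807],[-1,0,0,0,0.0126,-0.1025,-0.0807],[-1,0,0,0,0.0126,-0.1025,-0.0807],[-1,0,0,0,0.0126,-0.1025,-0.0807],[-1,0,0,0,0.0126,-0.1025,-0.0807],[-1,0,0,0,0.0126,-0.1025,-0.0807],[-1,0,0,0,0.0126,-0.1025,-0.0807],[-1,0,0,0,0.0126,-0.1025,-0.0807]]]'
python3 -m jog '[[[-1,0,0,0,0,0,0],[-1,0.0252,0.0135,-0.0085,0,0,0],[-1,0.0252,0.0135,-0.0085,0,0,0],[-1,0.0252,0.0135,-0.0085,0,0,0],[-1,0.0252,0.0135,-0.0085,0,0,0],[-1,0.0252,0.0135,-0.0085,0,0,0],[-1,0.0252,0.0135,-0.0085,0,0,0],[-1,0.0252,0.0135,-0.0085,0,0,0],[-1,0.0252,0.0135,-0.0085,0,0,0],[-1,0.0252,0.0135,-0.0085,0,0,0]]]'
python3 -m jog '[[[-1,0.0252,0.0135,-0.0085,0,0,0],[-1,0.0252,0.0135,-0.0085,0,0,0],[-1,0.0252,0.0135,-0.0085,0,0,0],[-1,0,0,0,0,0,0],[-1,0,0,0,0,0,0],[-1,0,0,0,0,0,0],[-1,0,0,0,0,0,0],[-1,0,0,0,0,0,0],[-1,0,0,0,0,0,0],[-1,0,0,0,0,0,0]]]'
python3 look.py w5; python3 st.py;python3 - <<'E'
from h import *
p,M=chute();Rg=M@G
plan(p[:3]+M@(np.array([.125,-.0015,.10])+TB),Rg,1)
plan(p[:3]+M@(np.array([.120,-.0015,.008])+TB),Rg,8)
f=wcam(np.load("w5.npy",allow_pickle=True).item())
g=cv2.cvtColor(f["pixels"],cv2.COLOR_BGR2GRAY).astype(int)
for x in(.27,.25,.22):
    u=proj(f,[p[:3]+M@[x,y,.008] for y in(.0255,-.0255)]);v=int(u[0,1]);print(x,u.round(1).tolist(),g[v,int(u[0,0])-10:int(u[1,0])+12].tolist() if 0<=v<420 else 0)
w=.018;hh=M.T@(np.array(f["tool_pos"])-p[:3])-TB
u=proj(f,[p[:3]+M@(hh+[.076,y,.006]) for y in(w,-w)]);v=int(u[0,1]);print("toe",u.round(1).tolist(),[g[v+k,int(u[0,0])-12:int(u[1,0])+12].tolist() for k in(6,)],g[v-12:v+12,284].tolist())
E
```

```text
clock: 27.45
tool_pos: [0.4873, -0.1814, 0.2587]
tool_rot: [1.773, 2.192, -0.348]
force: [0.5, -0.2, -2.1]
gripper_width: 0.0357
grasp_force: 30.0
clock: 28.45
tool_pos: [0.5571, 0.0768, 0.2444]
tool_rot: [1.785, 2.19, -0.344]
force: [-0.4, -0.3, -1.0]
gripper_width: 0.0358
grasp_force: 30.0
clock: 29.45
tool_pos: [0.5798, 0.163, 0.2398]
tool_rot: [1.779, 2.191, -0.345]
force: [0.2, 0.0, -1.3]
gripper_width: 0.036
grasp_force: 30.0
[-0.78  0.61  0.48  1.53  0.12  1.13 -0.22] [[-0.19, 0.979, 0.078], [0.907, 0.206, -0.367], [-0.375, 0.001, -0.927]]
t 29.5 ch [ 0.1344 -0.0015  0.1168] F [-0.4  0.4 -0.8]
n 1 row: [0.001, 0.0, 0.0001] [0.001, 0.0007, -0.0003]  ends [0.58  0.164 0.239]
n 8 row: [0.0085, 0.0, 0.0079] [0.0001, 0.0001, -0.0]  ends [0.572 0.202 0.156]
0.27 [[200.5, -186.6], [362.0, -186.6]] 0
0.25 [[213.2, -104.5], [350.1, -104.5]] 0
0.22 [[226.3, -19.6], [337.7, -19.7]] 0
toe [[239.6, 193.0], [331.5, 192.9]] [[137, 133, 135, 137, 141, 142, 142, 144, 140, 144, 158, 183, 201, 195, 176, 161, 160, 160, 163, 161, 163, 159, 160, 159, 159, 156, 157, 159, 162, 163, 162, 161, 160, 160, 162, 163, 164, 164, 164, 165, 162, 161, 159, 161, 159, 159, 161, 158, 159, 161, 164, 160, 160, 157, 159, 158, 158, 157, 159, 158, 157, 156, 156, 157, 158, 156, 158, 159, 160, 160, 160, 161, 162, 161, 158, 159, 158, 157, 158, 158, 158, 161, 161, 163, 164, 164, 164, 161, 161, 157, 157, 157, 154, 156, 154, 157, 157, 154, 152, 149, 146, 144, 143, 143, 143, 141, 141, 145, 148, 148, 147, 145, 143, 141, 143, 141]] [146, 173, 204, 220, 224, 225, 225, 226, 225, 226, 229, 229, 228, 220, 195, 170, 159, 159, 157, 159, 157, 158, 158, 157]
```

```bash
python3 -m jog '[[[-1,0.0085,0,0.0079,0,0,0],[-1,0.0085,0,0.0079,0,0,0],[-1,0.0085,0,0.0079,0,0,0],[-1,0.0085,0,0.0079,0,0,0],[-1,0.0085,0,0.0079,0,0,0],[-1,0.0085,0,0.0079,0,0,0],[-1,0.0085,0,0.0079,0,0,0],[-1,0.0085,0,0.0079,0,0,0],[-1,0,0,0,0,0,0],[-1,0,0,0,0,0,0]]]'; python3 st.py
python3 -m jog '[[[-1,0.0015,0,0.0013,0,0,0],[-1,0.0015,0,0.0013,0,0,0],[-1,0,0,0,0,0,0],[-1,0,0,0,0,0,0],[-1,0,0,0,0,0,0],[-1,0,0,0,0,0,0],[-1,0,0,0,0,0,0],[-1,0,0,0,0,0,0],[-1,0,0,0,0,0,0],[-1,0,0,0,0,0,0]]]'; python3 st.py
```

```text
clock: 30.5
tool_pos: [0.5719, 0.2016, 0.1555]
tool_rot: [1.777, 2.191, -0.346]
force: [1.2, -0.6, -0.4]
gripper_width: 0.0358
grasp_force: 30.0
t 30.5 ch [ 0.1296 -0.0017  0.0239] F [-0.9 -1.   0. ]
clock: 31.5
tool_pos: [0.5715, 0.2034, 0.1521]
tool_rot: [1.778, 2.191, -0.345]
force: [0.3, -0.6, -0.8]
gripper_width: 0.0357
grasp_force: 30.0
t 31.5 ch [ 0.1296 -0.0016  0.02  ] F [-0.9 -0.2 -0.5]
```

```bash
for i in 1 2; do python3 -m jog '[[[-1,0.0008,0,0.0006,0,0,0],[-1,0.0008,0,0.0006,0,0,0],[-1,0,0,0,0,0,0],[-1,0,0,0,0,0,0],[-1,0,0,0,0,0,0],[-1,0,0,0,0,0,0],[-1,0,0,0,0,0,0],[-1,0,0,0,0,0,0],[-1,0,0,0,0,0,0],[-1,0,0,0,0,0,0]]]' >/dev/null; python3 st.py; done
```

```text
t 32.5 ch [ 0.1297 -0.0016  0.018 ] F [-0.8  0.2 -0.3]
t 33.5 ch [ 0.1296 -0.0018  0.0171] F [1.4 1.4 4.9]
```

```bash
python3 -m jog '[[[0.2,0,0,0,0,0,0],[0.2,0,0,0,0,0,0],[0.2,0,0,0,0,0,0],[0.2,0,0,0,0,0,0],[0.2,0,0,0,0,0,0],[0.2,0,0,-0.01,0,0,0],[0.2,0,0,-0.03,0,0,0],[0.2,0,0,-0.04,0,0,0],[0.2,0,0,-0.04,0,0,0],[0.2,0,0,-0.04,0,0,0]]]'
python3 -m jog '[[[0.2,0,0,-0.03,0,0,0],[0.2,0,0,-0.03,0,0,0],[0.2,0,0,0,0,0,0],[0.2,0,0,0,0,0,0],[0.2,0,0,0,0,0,0],[0.2,0,0,0,0,0,0],[0.2,0,0,0,0,0,0],[0.2,0,0,0,0,0,0],[0.2,0,0,0,0,0,0],[0.2,0,0,0,0,0,0]]]'
python3 - <<'E'
from h import *
from cell import cams
p,M=chute();w=.018
for n in("scene","side"):
    f=cams.grab_frame(n);cv2.imwrite(f"pics/{n}9.png",f["pixels"]);g=cv2.cvtColor(f["pixels"],cv2.COLOR_BGR2GRAY)
    print(n)
    for h in(0,.076):
        # inner face of short flange, long-flange top, and floor behind: expected pixels
        print(h,proj(f,[p[:3]+M@[h+a,b,c] for a,b,c in((.0,w,.048),(0,-w,.048),(.076,w,.006),(.076,-w,.006))]).round(0).tolist())
    c=[proj(f,p[:3]+M@[x,0,.006])[0] for x in np.arange(.02,.285,.008)]
    print([int(g[int(round(v)),int(round(u))]) for u,v in c])
    f0=load(n);c0=cv2.cvtColor(f0["pixels"],cv2.COLOR_BGR2GRAY);print([int(c0[int(round(v)),int(round(u))]) for u,v in c])
f=cams.grab_frame("wrist");cv2.imwrite("pics/wr9.png",f["pixels"])
E
```

```text
clock: 34.5
tool_pos: [0.5582, 0.265, 0.2993]
tool_rot: [1.778, 2.191, -0.344]
force: [0.8, 0.4, -0.2]
gripper_width: 0.0559
grasp_force: 0.0
clock: 35.5
tool_pos: [0.5539, 0.2861, 0.3524]
tool_rot: [1.778, 2.191, -0.346]
force: [0.2, -0.6, 0.8]
gripper_width: 0.0557
grasp_force: 0.0
scene
0 [[308.0, 214.0], [317.0, 220.0], [328.0, 200.0], [337.0, 207.0]]
0.076 [[325.0, 194.0], [334.0, 200.0], [345.0, 182.0], [353.0, 188.0]]
[126, 117, 119, 146, 113, 104, 146, 129, 122, 131, 138, 105, 183, 196, 81, 126, 196, 167, 167, 168, 167, 167, 169, 168, 168, 169, 170, 170, 171, 171, 171, 172, 170, 165]
[170, 168, 167, 168, 168, 166, 166, 166, 165, 165, 165, 166, 166, 166, 166, 166, 166, 166, 166, 167, 165, 166, 167, 167, 168, 170, 170, 169, 171, 170, 169, 170, 170, 165]
side
0 [[266.0, 233.0], [255.0, 231.0], [257.0, 254.0], [246.0, 251.0]]
0.076 [[259.0, 241.0], [248.0, 239.0], [250.0, 263.0], [238.0, 260.0]]
[98, 103, 137, 118, 149, 174, 191, 191, 169, 146, 131, 121, 135, 141, 105, 122, 172, 209, 171, 122, 124, 126, 128, 124, 122, 123, 124, 128, 126, 131, 130, 128, 128, 130]
[119, 122, 119, 117, 116, 117, 115, 115, 115, 116, 116, 117, 115, 112, 116, 115, 118, 106, 112, 112, 112, 113, 115, 115, 118, 116, 121, 119, 118, 115, 117, 120, 122, 124]
```

```bash
python3 - <<'E'
from h import *
p,M=chute()
for n,f in(("scene",S),("side",D)):
    g=cv2.cvtColor(cv2.imread(f"pics/{n}9.png"),cv2.COLOR_BGR2GRAY).astype(np.float32)
    for y in(-.008,.008):
        u=proj(f,[p[:3]+M@[x,y,.005] for x in np.arange(.06,.176,.004)]).astype(np.float32)
        print(n,y,cv2.remap(g,u[None,:,0],u[None,:,1],1)[0].round().astype(int).tolist())
    a=cv2.absdiff(cv2.imread(f"pics/{n}9.png"),f["pixels"]).max(2)
    c,l,st,_=cv2.connectedComponentsWithStats((cv2.medianBlur(a,3)>45).astype(np.uint8));print(n,"changed",[q[:5].tolist() for q in st[1:] if q[4]>15])
E
```

```text
scene -0.008 [132, 141, 146, 147, 136, 123, 129, 134, 131, 131, 130, 130, 131, 130, 131, 129, 135, 171, 169, 164, 184, 197, 195, 191, 169, 167, 167, 167, 168]
scene 0.008 [145, 147, 146, 148, 135, 96, 113, 156, 169, 183, 195, 195, 194, 194, 193, 193, 196, 196, 195, 194, 194, 194, 197, 193, 175, 168, 167, 168, 168]
scene changed [[208, 0, 72, 75, 632], [349, 0, 91, 124, 4441], [232, 6, 7, 10, 29], [390, 43, 10, 5, 28], [203, 64, 23, 14, 51], [202, 67, 18, 16, 40], [182, 70, 13, 17, 83], [189, 87, 9, 25, 97], [202, 87, 17, 25, 150], [185, 88, 6, 6, 17], [363, 97, 9, 20, 74], [185, 111, 4, 8, 19], [187, 136, 166, 67, 2559], [150, 165, 5, 8, 23], [147, 177, 6, 9, 34], [156, 187, 134, 86, 3375], [292, 194, 17, 18, 117], [310, 209, 6, 6, 20], [308, 214, 7, 9, 18], [280, 240, 15, 11, 54], [286, 246, 18, 13, 143], [296, 254, 31, 29, 391], [208, 257, 13, 9, 73], [255, 274, 14, 12, 79], [273, 274, 17, 9, 101], [152, 279, 14, 15, 108]]
side -0.008 [229, 229, 224, 213, 197, 176, 158, 147, 142, 133, 129, 136, 142, 145, 146, 134, 126, 124, 128, 146, 163, 186, 209, 213, 213, 184, 154, 136, 124]
side 0.008 [95, 94, 95, 95, 94, 96, 92, 94, 97, 98, 101, 104, 106, 113, 117, 120, 125, 127, 132, 143, 157, 179, 197, 209, 207, 184, 160, 134, 124]
side changed [[185, 130, 294, 290, 23999], [257, 196, 28, 19, 177], [272, 210, 127, 44, 2489], [446, 248, 28, 15, 155], [466, 257, 11, 11, 33], [489, 259, 5, 7, 23], [238, 260, 12, 5, 39], [463, 262, 24, 25, 269], [423, 274, 4, 6, 19]]
```

```bash
python3 -c "
from cell import r
print(r.job_done())"
```

```text
the job is handed in; nothing more can be done
None
```

I pushed the gate fully down, then loaded both brackets short flange downhill, the first resting against it and the second right behind; I released both and handed the job in at about 36 s (second bracket's place checked from pixel measurements, no view left).

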